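# Prop up the folding stand and lean the chopping board on it

## Task

Put up the folding board stand: press the yellow thumb pad so that the far end of the red lever tips up, then swing the prop over with the lever, past upright, until it rests on its stop and holds open alone. Then take the big white chopping board out of the rack and lean it back on the open prop, lower edge on the wooden rails between the yellow lips and the prop, square and centred, and let go. Leave all the other things where they are.

Things in the scene. Friction and masses are not known exactly. Their poses are not given: they have to be found in the camera images.
- stand: pale wooden folding board stand fixed to the table, 182 mm long (x -100 to +82), 114 wide (y), 62 high, origin under its middle, z up; place and yaw vary. Two rails 22 mm wide, centred at y = -46 and +46, tops at z = 62; folded, prop and lever lie flush between them with 4 mm gaps, no room for a finger. A yellow lip 15 mm high stands on each rail from x = 18 to 30
- board_seat (a point): where the board's lower edge shall stand: on the stand at x = 46, y = 0, z = 62 mm (level of the rail tops), midway between the lips (to x = 30) and the open prop (about x = 63); axes as the stand's
- hinge (a point): middle of the common hinge line of prop and lever, on the stand at x = 70, y = 0, z = 55 mm, axes as the stand's; the line runs along y
- prop (a joint): angle of the prop: 0 = folded flat, pointing to the stand's -x; pi/2 = upright; 1.8 = open, leaning 13 degrees back (to +x) on its stop. Swings freely and is heavy: let go short of upright it falls shut, past upright it falls open on the stop and stays. Lifting it takes about 0.4 N m
- prop_top (a point): middle of the outer edge of the prop's end bar, 150 mm from the hinge line; turns with the prop. The prop is a dark steel U-frame: two bars 10 mm wide at y = -26 and +26 and an end bar 62 mm wide (y), all 14 mm thick, 0.4 kg. The red lever lies between its bars
- lever (a joint): angle of the red lever relative to the prop: 0 = flush in it, up to 0.5 = raised out of it. Friction (about 0.12 N m) holds it wherever it is put; raised to 0.5 it takes the prop along. As the prop falls open past upright the lever, if held, comes back towards 0
- thumb_pad (a point): top of the round yellow thumb pad (18 mm across, 4 high) on the lever's heel, 36 mm behind the hinge (stand's +x) and 11 mm above the lever's mid-plane; moves with the lever. The heel overhangs the open table and ends 46 mm from the hinge. Pressed straight down it resists with 4 to 8 N; 14 mm down tips the lever's other end up by about 0.4 rad, where it stays
- lever_end (a point): point in the middle of the red lever's width and thickness, 120 mm from the hinge, 16 mm short of its far end; turns with the lever (its -x points to the far end). The lever is 34 mm wide (y), 14 thick (z), 0.12 kg. Pinched across its width it turns between the fingers as it swings
- rack: wooden rack fixed to the table, place and yaw vary; base 170 mm (x) by 120 (y) by 12 high, origin under its middle. Three slots along y at x = -50, 0, +50 mm, 16 wide, floor at z = 12, between fences 6 thick, 110 long, tops at z = 67. One board stands on edge in each; which one stands where varies
- white_board_centre (a point): centre of the white chopping board, 160 mm wide (y), 220 tall (z, up as it stands), 12 thick (x), 0.3 to 0.5 kg, loose on edge in a rack slot; its top edge is 110 mm above this point. Plain flat faces (the grey bar is only print)
- green_board_centre (a point): centre of the green chopping board, 150 mm wide (y), 105 mm tall (z), 12 mm thick (x), on edge in a rack slot; bystander, leave alone
- blue_board_centre (a point): centre of the blue chopping board, same size as the green one, on edge in a rack slot; bystander, leave alone
- yellow_pepper_centre (a point): middle of a loose yellow pepper, 76 mm across, 84 mm tall, upright; bystander, leave alone
- red_pepper_centre (a point): middle of a loose red pepper, 76 mm across, 84 mm tall, upright; bystander, leave alone
- mug_centre (a point): middle of a blue mug, 76 mm across, 90 mm tall; bystander, leave alone
- jar_centre (a point): middle of a glass jar with a green cap, 70 mm across, 100 mm tall; bystander, leave alone
- bowl_centre (a point): middle of a steel bowl, 160 mm across, 60 mm tall; bystander, leave alone

How it is judged:
On the way, in this order (a step that is already met when the one before it is completed fails the run):
1. the red lever is tipped up out of the folded prop (value of joint lever above 0.15 rad and value of joint prop below 0.2 rad), for 0.1 s.
2. the prop is open on its stop and holds there by itself, untouched by the robot, with the white board not yet on the stand (value of joint prop above 1.72 rad and contact force between each of the arm, the fingers, white_board and stand below 0.1 N), for 0.3 s.
At the end, for the whole second after the job is handed in: Prop open on its stop (over 1.72 rad); white board at rest on the rails behind the lips, top up, leaning back 8 to 30 degrees on the prop, within 10 degrees of square and 30 mm of centre; every bystander within 30 mm of its start (value of joint prop above 1.72 rad and x of white_board_centre in the frame of stand between 0.045 and 0.115 m and y of white_board_centre in the frame of stand between -0.03 and 0.03 m and z of white_board_centre in the frame of stand between 0.145 and 0.18 m and angle between white_board_centre's own z axis and vertical between 0.14 and 0.52 rad and angle between the y axis of white_board_centre and the y axis of stand, either way round below 0.17 rad and linear speed of white_board below 0.02 m/s and angular speed of white_board below 0.1 rad/s and distance of each of green_board_centre, blue_board_centre, yellow_pepper_centre, red_pepper_centre, mug_centre, jar_centre, bowl_centre from where it was at the start of the episode below 0.03 m); the robot touches nothing.
It fails at once if a bystander is moved by more than 50 mm (distance of any of green_board_centre, blue_board_centre, yellow_pepper_centre, red_pepper_centre, mug_centre, jar_centre, bowl_centre from where it was at the start of the episode above 0.05 m).
It also fails if it takes over 67 s, if anything falls off the work surface, if the arm or the gripper's body presses on something with over 40 N, if the wrist force passes 120 N, or if a joint passes its speed limit or range.

## Robot

A 7-joint arm with a two-finger parallel gripper is mounted at the origin on the work surface. World frame = base frame: x ahead of the robot, y to its left, z up, the work surface at z = 0. Lengths are in m, angles in rad, forces in N, time in s.
With the tool pointing down it reaches from about 0.425 to 0.875 m from the base axis. Payload 8.4 kg.
Tool frame: the origin (TCP) lies on the front face of the gripper's body, between the roots of the fingers; the fingertips stand 70 mm ahead of it and the grasp point (between the pads) lies 51 mm ahead of it; z points along the fingers, y is the line along which they close (so a half turn about z gives the same grasp; the last joint's range is limited). The gripper opens to 87 mm and grips with 3 to 60 N. Pads are 19 mm wide; open, the fingers measure 117 mm over their backs; the gripper's body (75 mm by 190 mm) begins 51 mm behind the grasp point.
Start: joints at [-1.278, 0.333, 0.04, 1.465, -0.013, 1.343, -0.059], TCP at [0.248, 0.601, 0.292] pointing down, gripper open.
Joint ranges: [-2.58, 2.58], [-0.38, 2.09], [-1.3, 1.39], [0.25, 2.4], [-1.5, 4.64], [0.08, 2.09], [-2.65, 2.65]. Speed limits (rad/s): [2.22, 2.22, 2.79, 2.79, 3.14, 3.14, 3.14].

## Interface

Orientations are given as a rotation vector (axis times angle).
In Python, from rig import env, read_camera, get_calibration, order gives the robot as it stands.
- The arm moves only by the tool drive_tool, never from a script. Its argument "series" is text: rows parted by semicolons, each of 7 numbers parted by spaces: the shift along the tool's x, y, z in cm, then the turn, a rotation vector about the tool's x, y, z in rad, then the closure, from 0 (fully open) to 1 (shut). A call has 1 to 5 rows; each row is the pose to reach, as a shift and turn from the pose commanded when the call began, along the tool's axes at that moment; what a row does not reach only later rows make up. A row lasts 1/10 s, in which the tool goes at most 50 mm and 8.59 degrees, less where a joint would pass 70% of its speed; a pose out of reach is approached as far as the arm can. A call with a gripper value outside its range is refused whole. The fingers move at their own pace and stop on an object; "force" is the grip in N (left out, the last holds). Time passes only in rows, so rows that repeat a pose let the fingers close. It gives the time, the measured TCP pose, the force, the opening and the grip force at its end, in the units of the state.
- env.state(): the state, without advancing time (a new reading comes with each control period).
- read_camera(name): name is "side" or "top" or "wrist"; returns the picture (480x640x3 uint8, red, green, blue); there is no depth.
- get_calibration(name): a dict with "fovy" (degrees; the focal length in pixels is half the picture's height over the tangent of half this angle, whatever the lens; pixels are square), "cx", "cy" (the principal point, pixels), "R" (3x3) and "t" (3): a world point X has camera coordinates R X + t. Camera axes: x right, y down, z forward; pixel columns grow to the right and rows downward; lengths in m; the calibration is good to about 2 mm. A picture is of the moment at which its call begins: read the wrist's pose just before it. get_calibration takes no time and is no camera call; for the wrist camera it gives the pose at the moment of the call.
- order.sign_off(): hands the job in; it is judged then, once.
The state is a dict: "t": time; "q": joint angles; "joint_velocities": joint speeds; "joint_torque": joint torques, N m; "tool_pos": TCP position; "eef_rot": TCP orientation; "contact_force": force on the tool from outside, world axes, zero at the start; "moment": the same for the moment, N m; "grip_width": opening from 0.0 (shut) to 1.0 (fully open); "grip_force": force on a finger pad.
Only numpy, scipy, OpenCV 4.12 (cv2) and the standard library are available. Lean on these libraries where they do the work, as an engineer would, in place of code of your own. Each camera call takes 0.05 s, during which the arm holds its last target. There are 200 camera calls.

## Working session

There is one attempt and no reset: what is moved stays moved. The work goes in short steps, Python scripts to look and compute and a tool call to move; the robot and the scene stay as the last step left them, time stands still between calls to the robot, and variables do not carry over. Pictures are saved under pics/ and viewed, at most 13 in all, crops included, and the job is handed in when it is done.

Besides the shell and the picture viewer there is one more tool, called as name(argument=value, ...) on one line, values as JSON. drive_tool: Moves the arm, as the interface text tells. Its arguments: {"type":"object","properties":{"series":{"type":"string"},"force":{"type":"number"}},"required":["series"]}

```bash
ls; mkdir -p pics; python3 - <<'E'
from rig import env, read_camera, get_calibration
import cv2,numpy as np
np.set_printoptions(precision=4,suppress=True)
for n in ["side","top","wrist"]:
    c=get_calibration(n); print(n,c['fovy'],c['cx'],c['cy'],np.array(c['R']).tolist(),c['t'])
    im=read_camera(n); np.save(f"pics/{n}0.npy",im); cv2.imwrite(f"pics/{n}0.png",im[:,:,::-1])
s=env.state();print(s)
E
```

```text
pics
side 56.906941609963305 318.7687611856303 239.04099947328285 [[0.983447408620206, -0.18081869402650144, -0.011653084087560711], [-0.11689652307597743, -0.5840152466372842, -0.803281640888138], [0.13844275846337648, 0.7913474531365742, -0.5954853575389648]] [-0.5782  0.1682  1.1194]
top 54.82653803448502 319.3423116210417 240.28029986911378 [[-0.018843460632927928, -0.9997114617659663, -0.014896885752746204], [-0.9952461904643034, 0.020179044784566436, -0.09527762863271586], [0.09555074231876248, 0.0130307085508633, -0.9953392669220862]] [0.0396 0.5805 1.248 ]
wrist 63.86203019624859 316.63973751149274 245.01574795327096 [[0.3816434387145773, 0.9243096171667857, 0.0001315260647611913], [0.885386062944433, -0.3656129231429189, 0.2870865896809703], [0.26540498343074215, -0.10944826195003268, -0.9579046261117269]] [-0.6489 -0.0334  0.391 ]
{'t': 0.15, 'q': array([-1.2782,  0.3338,  0.0399,  1.4661, -0.0134,  1.3433, -0.0585]), 'joint_velocities': array([ 0.0012, -0.0006, -0.0009, -0.0021,  0.0008,  0.0012,  0.0023]), 'joint_torque': array([  0.003 , -65.6843,   1.3373, -40.4109,  -0.0595,   0.0417,
         0.0001]), 'tool_pos': array([0.2481, 0.6005, 0.2915]), 'eef_rot': array([-0.6115, -3.0813,  0.002 ]), 'contact_force': array([ 0.4204, -0.0367, -0.1841]), 'moment': array([ 0.0391, -0.017 ,  0.0314]), 'grip_force': 0.0, 'grip_width': 0.996224964013014}
```

View pics/top0.png

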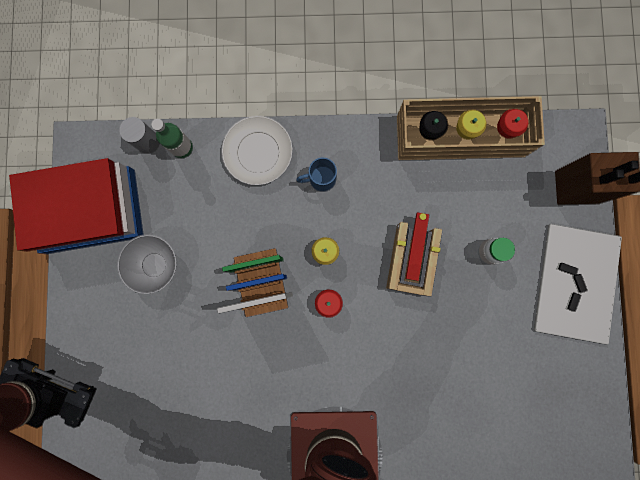

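View pics/side0.png

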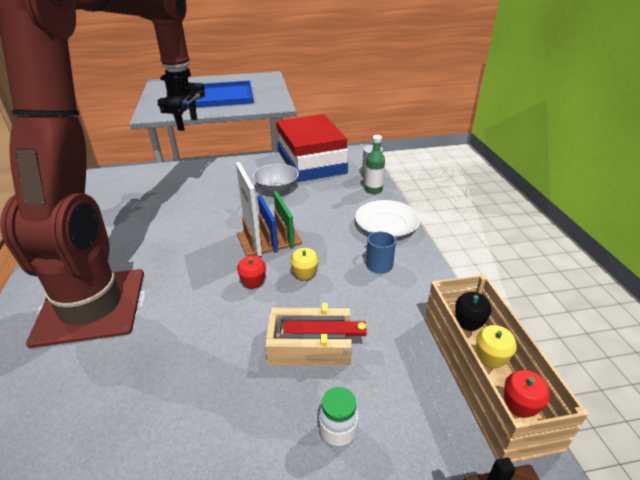

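The top view shows the stand at about (415,258) with the pad at (423,216) and lips at (402,240) and (436,247). The white board's top edge runs from (218,309) to (286,296), in the slot nearest the robot. The side view shows the pad at (361,326) and the lips at (324,309) and (324,340).

```bash
cat > h.py <<'E'
import numpy as np,cv2
from rig import env,read_camera,get_calibration
np.set_printoptions(precision=4,suppress=True)
def ray(c,u,v):
    f=240/np.tan(np.radians(c['fovy'])/2);R=np.array(c['R']);t=np.array(c['t'])
    d=R.T@np.array([(u-c['cx'])/f,(v-c['cy'])/f,1]);return -R.T@t,d/np.linalg.norm(d)
def plane(c,p,z):
    o,d=ray(c,*p);return o+d*(z-o[2])/d[2]
def tri(l):
    A=0;b=0;rs=[ray(c,*p) for c,p in l]
    for o,d in rs: P=np.eye(3)-np.outer(d,d);A=A+P;b=b+P@o
    x=np.linalg.solve(A,b);return x,[round(1e3*np.linalg.norm(np.cross(x-o,d)),1) for o,d in rs]
def proj(c,X):
    f=240/np.tan(np.radians(c['fovy'])/2);p=np.array(c['R'])@X+c['t'];return np.array([c['cx']+f*p[0]/p[2],c['cy']+f*p[1]/p[2]])
def mask(im,lo,hi,roi):
    h=cv2.cvtColor(im,cv2.COLOR_RGB2HSV);m=cv2.inRange(h,lo,hi);k=np.zeros_like(m);x0,y0,x1,y1=roi;k[y0:y1,x0:x1]=255;return m&k
def blobs(m,amin=15):
    n,l,s,c=cv2.connectedComponentsWithStats(m);return [(c[i].round(1),s[i]) for i in range(1,n) if s[i,4]>=amin],l
E
python3 - <<'E'
from h import *
T=np.load('pics/top0.npy');S=np.load('pics/side0.npy');ct=get_calibration('top');cs=get_calibration('side')
Y=((22,120,110),(35,255,255))
for n,im,roi in(('T',T,(385,205,450,300)),('S',S,(260,295,375,370))):
    for b in blobs(mask(im,*Y,roi),6)[0]:print(n,b)
    for b in blobs(mask(im,(0,180,60),(6,255,255),roi),40)[0]:print(n,'red',b)
W=((0,0,150),(180,45,255))
m=mask(T,*W,(205,285,295,320));c=max(cv2.findContours(m,0,2)[0],key=cv2.contourArea);print('Twhite',cv2.minAreaRect(c),cv2.boxPoints(cv2.minAreaRect(c)),cv2.approxPolyDP(c,2,True)[:,0].tolist())
m=mask(S,*W,(230,160,265,255));c=max(cv2.findContours(m,0,2)[0],key=cv2.contourArea);print('Swhite',cv2.approxPolyDP(c,1.5,True)[:,0].tolist())
def up(im,x0,y0,x1,y1,k):return cv2.resize(im[y0:y1,x0:x1,::-1],None,fx=k,fy=k,interpolation=2)
A=up(T,380,205,450,300,3);A2=up(T,205,240,300,320,4);B=up(S,230,160,310,255,3);C=up(S,260,300,375,370,3)
o=np.zeros((600,800,3),np.uint8)
for q,(x,y) in((A,(0,0)),(A2,(215,0)),(B,(0,290)),(C,(245,325))):o[y:y+q.shape[0],x:x+q.shape[1]]=q[:600-y,:800-x]
cv2.imwrite('pics/crop1.png',o)
E
```

```text
T (array([422.5, 216.3]), array([420, 213,   6,   7,  31], dtype=int32))
T (array([401.4, 242.7]), array([397, 240,   9,   6,  39], dtype=int32))
T (array([435.5, 248.9]), array([432, 247,   8,   5,  35], dtype=int32))
T red (array([416.5, 248.9]), array([406, 213,  22,  68, 804], dtype=int32))
S (array([324.2, 308.8]), array([322, 304,   5,  11,  48], dtype=int32))
S (array([361.2, 325.4]), array([358, 323,   8,   6,  37], dtype=int32))
S (array([323.5, 339.5]), array([321, 334,   7,  12,  73], dtype=int32))
S red (array([323. , 327.3]), array([284, 321,  82,  15, 915], dtype=int32))
Twhite ((251.18101501464844, 303.0501708984375), (4.629294395446777, 68.6581039428711), 77.59258270263672) [[217.1564 308.1656]
 [284.211  293.4136]
 [285.2056 297.9348]
 [218.1511 312.6868]] [[285, 297], [282, 294], [218, 308], [218, 312]]
Swhite [[230, 160], [230, 254], [244, 254], [236, 237], [236, 233], [242, 230], [242, 209], [236, 166], [250, 189], [257, 252], [261, 254], [257, 220], [258, 208], [255, 198], [257, 193], [254, 191], [253, 185], [255, 180], [264, 184], [264, 160]]
```

View pics/crop1.png

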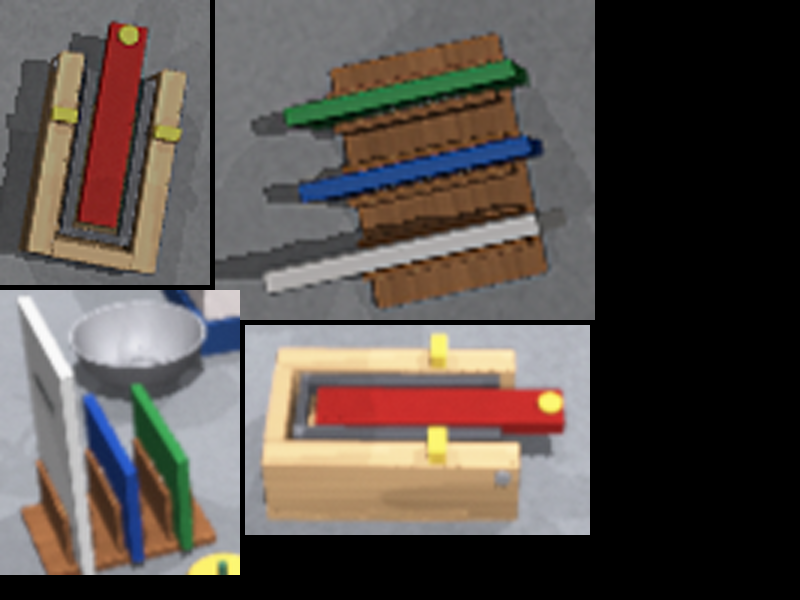

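The crop shows the folded stand clearly, with the pad, lips and red lever all visible. The white board's top-edge ends sit at top (218,310) and (285.5,296.5), matching side (237,163) and (253.5,188).

```bash
python3 - <<'E'
from h import *
ct=get_calibration('top');cs=get_calibration('side')
P,r=tri([(ct,(422.5,216.3)),(cs,(361.2,325.4))]);print('pad',P,r)
lA=tri([(ct,(401.4,242.7)),(cs,(324.2,308.8))]);lB=tri([(ct,(435.5,248.9)),(cs,(323.5,339.5))]);print('lips',lA,lB,np.linalg.norm(lA[0]-lB[0]))
d=(lA[0]-lB[0])[:2];d/=np.linalg.norm(d);yaw=np.arctan2(d[1],d[0])-np.pi/2;print('yaw lips',yaw)
m=(lA[0]+lB[0])/2
v=P-m;print('yaw from pad-lipmid',np.arctan2(v[1],v[0]),np.linalg.norm(v[:2]),'expect .082')
# lever axis in top plane z=.062
T=np.load('pics/top0.npy');mk=mask(T,(0,180,60),(6,255,255),(385,205,450,300))
ys,xs=np.nonzero(mk);Q=np.array([plane(ct,(x,y),.062)[:2] for x,y in zip(xs,ys)])
c=Q.mean(0);w,V=np.linalg.eigh(np.cov(Q.T));a=V[:,1]*np.sign(V[0,1]);print('lever',c,np.arctan2(a[1],a[0]),(Q@a).min()-c@a,(Q@a).max()-c@a)
for nm,a,b in(('L',(218.3,310.3),(237.3,163.5)),('R',(285.5,296.8),(253.5,188.2))):
    print('white',nm,tri([(ct,a),(cs,b)]),plane(ct,a,.232))
x=plane(ct,(218.3,310.3),.232)-plane(ct,(285.5,296.8),.232);print(np.linalg.norm(x),np.arctan2(x[1],x[0]))
# peppers
for n,c,h in(('yp',(326,251),.08),('rp',(329,303),.08)):print(n,plane(ct,c,h))
from scipy.spatial.transform import Rotation as Ro
print(Ro.from_rotvec(env.state()['eef_rot']).as_matrix())
E
```

```text
pad [ 0.6371 -0.2505  0.0628] [np.float64(0.2), np.float64(0.2)]
lips (array([ 0.5663, -0.1905,  0.0681]), [np.float64(0.1), np.float64(0.1)]) (array([ 0.5477, -0.2798,  0.0699]), [np.float64(0.3), np.float64(0.3)]) 0.09122528216263714
yaw lips -0.20589669636156205
yaw from pad-lipmid -0.18927214792463606 0.08155125587366098 expect .082
lever [ 0.5502 -0.2314] -0.18946888975797946 -0.08276510345836874 0.09709428076218429
white L (array([0.4051, 0.2614, 0.2254]), [np.float64(0.1), np.float64(0.1)]) [0.4053 0.2599 0.232 ]
white R (array([0.4371, 0.1057, 0.2296]), [np.float64(4.0), np.float64(4.0)]) [0.4331 0.1056 0.232 ]
0.15682796729329976 1.7492560840001916
yp [0.5474 0.0106 0.08  ]
rp [0.4112 0.0055 0.08  ]
[[-0.9242  0.3819 -0.0004]
 [ 0.3819  0.9242 -0.0012]
 [-0.0001 -0.0013 -1.    ]]
```

```bash
cat >> h.py <<'E'
from scipy.spatial.transform import Rotation as Ro
YAW=-.19;HINGE=np.array([.6016,-.2437,.055])
Rs=Ro.from_euler('z',YAW);ORG=HINGE-Rs.apply([.07,0,.055])
def S(x,y,z): return ORG+Rs.apply(np.array([x,y,z])/1000)      # stand mm -> world
def down(yaw,tilt=0): # tool down, tilt>0: body leans to frame's +x
    return Ro.from_euler('z',yaw)*Ro.from_euler('y',tilt)*Ro.from_matrix(np.array([[-1,0,0],[0,1,0],[0,0,-1.]]))
def tcp(grasp,R,ahead=.051): return grasp-R.apply([0,0,ahead])
def row(p,R):
    s=env.state();R0=Ro.from_rotvec(s['eef_rot']);d=R0.inv().apply(p-s['tool_pos'])*100;w=(R0.inv()*R).as_rotvec()
    print('row',d.round(2),w.round(3))
def st():
    s=env.state();print('t',s['t'],'p',s['tool_pos'],'F',s['contact_force'].round(1),'w',round(s['grip_width'],3),'gf',s['grip_force'],'q',s['q'].round(2));return s
E
python3 - <<'E'
from h import *
st();R=down(YAW)
row(np.array([.33,.42,.40]),R);row(np.array([.43,.2,.40]),R);row(S(107,0,66)+[0,0,.20],R);row(S(107,0,66)+[0,0,.085],R)
E
```

```text
t 0.15 p [0.2481 0.6005 0.2915] F [ 0.4 -0.  -0.2] w 0.996 gf 0.0 q [-1.28  0.33  0.04  1.47 -0.01  1.34 -0.06]
row [-14.46 -13.57 -10.83] [-0.001 -0.    -0.202]
row [-32.1  -30.08 -10.8 ] [-0.001 -0.    -0.202]
row [-68.53 -63.78   2.64] [-0.001 -0.    -0.202]
row [-68.53 -63.76  14.14] [-0.001 -0.    -0.202]
```

drive_tool(series="-3 -3 -4 0 0 -0.1 1; -7 -6 -8 0 0 -0.2 1; -10 -9 -10.8 0 0 -0.2 1; -13 -12 -10.8 0 0 -0.2 1; -16 -15 -10.8 0 0 -0.2 1", force=20)

```text
t: 0.65
tool_pos: [0.3377, 0.4041, 0.4017]
eef_rot: [0.3, 3.126, 0.004]
contact_force: [0.6, -0.5, -0.3]
grip_width: 0.633
grip_force: 0.0
```

```bash
python3 -c "
from h import *
st();R=down(YAW);row(S(107,0,66)+[0,0,.20],R)"
```

```text
t 0.65 p [0.3377 0.4041 0.4017] F [ 0.6 -0.5 -0.3] w 0.633 gf 0.0 q [-1.07  0.04  0.12  1.59 -0.    1.51  0.42]
row [-41.92 -58.6   13.46] [ 0.002  0.001 -0.001]
```

drive_tool(series="-3 -4 0 0 0 0 1; -6 -8 0 0 0 0 1; -9 -12 0 0 0 0 1; -12 -16 0 0 0 0 1; -14.5 -20 0 0 0 0 1")

```text
t: 1.15
tool_pos: [0.4418, 0.1791, 0.4]
eef_rot: [0.302, 3.127, 0.0]
contact_force: [1.4, 1.1, 0.2]
grip_width: 0.177
grip_force: 0.0
```

drive_tool(series="-3 -4 0 0 0 0 1; -6 -8 0 0 0 0 1; -9 -12 0 0 0 0 1; -12 -16 1 0 0 0 1; -14.5 -20 2 0 0 0 1")

```text
t: 1.65
tool_pos: [0.546, -0.0444, 0.38]
eef_rot: [0.3, 3.126, 0.0]
contact_force: [1.4, 1.9, 0.5]
grip_width: 0.01
grip_force: 0.0
```

```bash
python3 -c "
from h import *
st();R=down(YAW);row(S(107,0,66)+[0,0,.10],R)"
```

```text
t 1.65 p [ 0.546  -0.0444  0.38  ] F [1.4 1.9 0.5] w 0.01 gf 0.0 q [-0.59  0.09  0.64  1.6  -0.05  1.47  1.43]
row [-12.92 -18.51  21.41] [ 0.     0.001 -0.001]
```

drive_tool(series="-2.5 -3.5 2 0 0 0 1; -5 -7 4 0 0 0 1; -7.5 -10.5 6 0 0 0 1; -10 -14 8.5 0 0 0 1; -12.9 -17 11 0 0 0 1")

```text
t: 2.15
tool_pos: [0.6398, -0.2362, 0.269]
eef_rot: [0.302, 3.127, -0.0]
contact_force: [0.9, 0.7, 1.2]
grip_width: 0.009
grip_force: 0.0
```

drive_tool(series="0 -1 3 0 0 0 1; 0 -1.5 6 0 0 0 1; 0 -1.5 8 0 0 0 1; 0 -1.5 10.4 0 0 0 1; 0 -1.5 10.4 0 0 0 1")

```text
t: 2.65
tool_pos: [0.6351, -0.2478, 0.1623]
eef_rot: [-0.3, -3.121, -0.002]
contact_force: [0.6, 1.3, 0.7]
grip_width: 0.012
grip_force: 0.0
```

```bash
python3 - <<'E'
from h import *
st();R=down(YAW);row(S(107,0,66)+[0,0,.07],R)
im=np.hstack([read_camera('side')[270:400,250:400],read_camera('wrist')[::2,::2][:130]]) if 0 else None
a=cv2.resize(read_camera('side')[260:380,240:400],None,fx=2.5,fy=2.5);w=cv2.resize(read_camera('wrist'),(400,300))
cv2.imwrite('pics/p1.png',np.hstack([a,w])[:,:,::-1])
E
```

```text
t 2.65 p [ 0.6351 -0.2478  0.1623] F [0.6 1.3 0.7] w 0.012 gf 0.0 q [-0.17  0.57  0.68  1.55 -0.38  1.16  1.96]
row [-0.35 -0.24  2.63] [ 0.001 -0.006 -0.002]
```

View pics/p1.png

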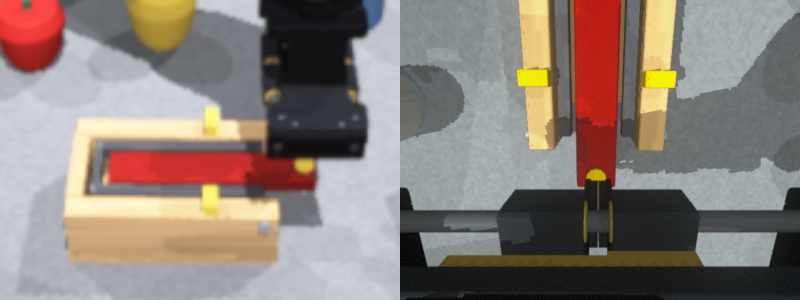

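The fingertips hang right over the pad: in the wrist crop the closed fingers at (597,210) line up with the pad at (597,177) and the lever axis. I'll press about 17 mm past contact.

drive_tool(series="-0.35 -0.25 1.5 0 0 0 1; -0.35 -0.25 2.6 0 0 0 1; -0.35 -0.25 3.2 0 0 0 1; -0.35 -0.25 3.8 0 0 0 1; -0.35 -0.25 4.3 0 0 0 1")

```text
t: 3.25
tool_pos: [0.6412, -0.2522, 0.1241]
eef_rot: [0.3, 3.124, -0.001]
contact_force: [2.2, -0.6, 5.0]
grip_width: 0.005
grip_force: 3.4
```

drive_tool(series="0 0 0.1 0 0 0 1; 0 0 -1.5 0 0 0 1; 0 0 -5 0 0 0 1; 0 0 -10 0 0 0 1; 2 0 -14 0 0 0 0.3")

```text
t: 3.75
tool_pos: [0.6208, -0.2479, 0.2658]
eef_rot: [0.3, 3.127, -0.001]
contact_force: [0.3, -0.0, 0.1]
grip_width: 0.042
grip_force: 0.0
```

```bash
python3 - <<'E'
from h import *
st()
ims={n:read_camera(n) for n in('side','top')}
np.savez('pics/i2.npz',**ims)
a=cv2.resize(ims['side'][260:380,240:400],None,fx=2.5,fy=2.5);w=cv2.resize(ims['top'][195:315,350:510],None,fx=2.5,fy=2.5)
cv2.imwrite('pics/p2.png',np.hstack([a,w])[:,:,::-1])
E
```

```text
t 3.75 p [ 0.6208 -0.2479  0.2658] F [ 0.3 -0.   0.1] w 0.042 gf 0.0 q [-0.21  0.46  0.73  1.48 -0.31  1.32  1.92]
```

View pics/p2.png

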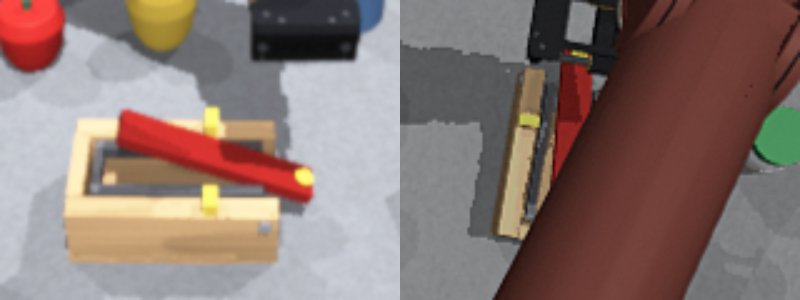

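The side crop shows the lever tipped up, its far end at full-image pixel ≈(288,312) and the prop still flat. Next I work out its angle and the grasp.

```bash
cat >> h.py <<'E'
def L(r,a,y=0,off=0): return S(70-r*np.cos(a)+off*np.sin(a),y,55+r*np.sin(a)+off*np.cos(a)) # along lever at abs angle a
E
python3 - <<'E'
from h import *
cs=get_calibration('side');im=np.load('pics/i2.npz')['side']
m=mask(im,(0,170,60),(6,255,255),(280,300,372,350));ys,xs=np.nonzero(m);print('left',xs.min(),ys[xs<=xs.min()+1].min(),ys[xs<=xs.min()+1].max(),'top',ys.min(),xs[ys==ys.min()])
for b in blobs(mask(im,(22,120,110),(35,255,255),(350,315,372,345)),5)[0]:print('pad',b)
for a in(.25,.3,.35,.4,.45):print(a,'pad',proj(cs,L(-36,a,0,11)),'near-top',proj(cs,L(136,a,-17,7)),'near-bot',proj(cs,L(136,a,-17,-7)),'far-top',proj(cs,L(136,a,17,7)))
a=.35;R=down(YAW,-.0)
p=L(120,a);print('lever_end',p);row(tcp(p,R)+[0,0,.06],R);row(tcp(p,R),R)
E
```

```text
left 287 308 318 top 305 [289 290 291 292]
pad (array([361.2, 330.4]), array([358, 328,   7,   6,  33], dtype=int32))
0.25 pad [361.6575 327.2983] near-top [284.0683 321.0253] near-bot [282.8232 325.4145] far-top [285.1738 309.453 ]
0.3 pad [361.6367 327.8823] near-top [284.921  318.9114] near-bot [283.343  323.2759] far-top [286.0068 307.3525]
0.35 pad [361.5732 328.465 ] near-top [285.9353 316.8185] near-bot [284.0246 321.1463] far-top [286.9966 305.2733]
0.4 pad [361.4674 329.0449] near-top [287.1105 314.7526] near-bot [284.868  319.0314] far-top [288.1424 303.2214]
0.45 pad [361.3198 329.6206] near-top [288.4452 312.7197] near-bot [285.8732 316.9371] far-top [289.4428 301.2027]
lever_end [ 0.4909 -0.2224  0.0961]
row [13.22  0.25  6.23] [-0.001  0.008 -0.004]
row [13.27  0.26 12.23] [-0.001  0.008 -0.004]
```

drive_tool(series="4 0.1 0 0 0 0 0; 8 0.2 0 0 0 0 0; 12 0.25 0 0 0 0 0; 13.4 0.25 1 0 0 0 0; 13.4 0.25 3 0 0 0 0")

```text
t: 4.35
tool_pos: [0.4872, -0.2202, 0.2345]
eef_rot: [0.302, 3.125, 0.004]
contact_force: [-0.6, -0.3, 0.3]
grip_width: 0.558
grip_force: 0.0
```

drive_tool(series="0 0 0 0 0 0 0; 0 0 3 0 0 0 0; 0 0 6 0 0 0 0; 0 0 8.8 0 0 0 0; 0 0 8.8 0 0 0 0")

```text
t: 4.85
tool_pos: [0.4874, -0.2194, 0.1427]
eef_rot: [-0.3, -3.121, -0.0]
contact_force: [-0.8, 1.1, -0.0]
grip_width: 0.974
grip_force: 0.0
```

```bash
python3 - <<'E'
from h import *
st();R=down(YAW);row(tcp(L(120,.38),R),R)
cv2.imwrite('pics/p3.png',np.hstack([cv2.resize(read_camera('side')[240:390,200:400],None,fx=2,fy=2),cv2.resize(read_camera('wrist'),(400,300))])[:,:,::-1])
E
```

```text
t 4.85 p [ 0.4874 -0.2194  0.1427] F [-0.8  1.1 -0. ] w 0.974 gf 0.0 q [-0.31  0.29  0.75  1.94 -0.23  1.    1.93]
row [-0.52 -0.23 -0.78] [-0.    -0.006 -0.002]
```

View pics/p3.png

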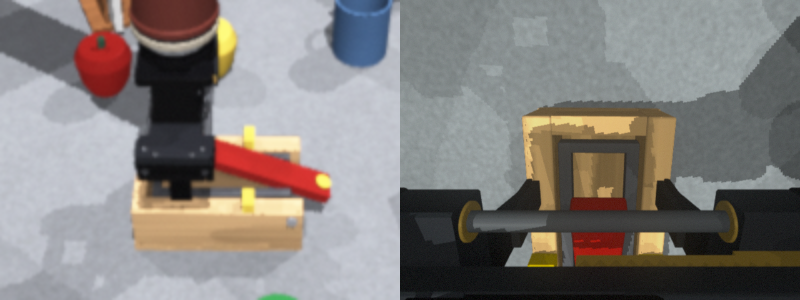

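The lever sits between the open fingers in the wrist crop at (600,225), roughly centred. I'll correct the offset and close on it.

drive_tool(series="-0.5 -0.2 -0.7 0 0 0 0; -0.5 -0.2 -0.7 0 0 0 0.6; -0.5 -0.2 -0.7 0 0 0 1; -0.5 -0.2 -0.7 0 0 0 1; -0.5 -0.2 -0.7 0 0 0 1", force=25)

```text
t: 5.45
tool_pos: [0.4935, -0.2229, 0.1522]
eef_rot: [0.301, 3.127, 0.0]
contact_force: [-0.7, 0.7, 1.0]
grip_width: 0.726
grip_force: 0.0
```

drive_tool(series="0 0 0 0 0 0 1; 0 0 0 0 0 0 1; 0 0 0 0 0 0 1; 0 0 0 0 0 0 1; 0 0 0 0 0 0 1")

```text
t: 5.95
tool_pos: [0.4937, -0.2214, 0.1518]
eef_rot: [-0.299, -3.127, -0.003]
contact_force: [0.7, 5.5, 0.6]
grip_width: 0.392
grip_force: 25.0
```

```bash
python3 - <<'E'
from h import *
s=st();R0=Ro.from_rotvec(s['eef_rot']);g=s['tool_pos']+R0.apply([0,0,.051])
v=Rs.inv().apply(g-HINGE);r=np.hypot(v[0],v[2]);a0=np.arctan2(v[2],-v[0]);print('r,a',r,a0,v)
y=v[1]*1000
for i in range(1,21):
    a=a0+(2.33-a0)*i/20;tilt=-.0+.45*i/20;R=down(YAW,tilt)
    P=tcp(L(r*1000,a,y),R);k=(i-1)//5
    if (i-1)%5==0:B=(Pp,Rp) if i>1 else (s['tool_pos'],R0)
    d=B[1].inv().apply(P-B[0])*100;w=(B[1].inv()*R).as_rotvec();print(k,f"{d[0]:.1f} {d[1]:.1f} {d[2]:.1f} {w[0]:.2f} {w[1]:.3f} {w[2]:.2f}")
    Pp,Rp=P,R
E
```

```text
t 5.95 p [ 0.4937 -0.2214  0.1518] F [0.7 5.5 0.6] w 0.392 gf 25.020481422543526 q [-0.31  0.29  0.75  1.92 -0.23  1.02  1.93]
r,a 0.1193434704998084 0.3939963607228697 [-0.1102  0.0016  0.0458]
0 -0.6 0.0 -1.0 0.00 0.022 -0.00
0 -1.3 0.0 -2.0 0.00 0.044 -0.00
0 -2.1 0.0 -3.0 0.00 0.067 -0.00
0 -3.0 0.0 -3.8 0.00 0.089 -0.00
0 -4.0 0.0 -4.6 0.00 0.112 -0.00
1 -1.0 0.0 -0.8 -0.00 0.022 -0.00
1 -2.0 0.0 -1.5 -0.00 0.045 0.00
1 -3.1 0.0 -2.1 -0.00 0.068 0.00
1 -4.2 0.0 -2.6 -0.00 0.090 0.00
1 -5.4 -0.0 -3.0 0.00 0.113 -0.00
2 -1.2 0.0 -0.4 0.00 0.022 -0.00
2 -2.4 0.0 -0.8 -0.00 0.045 0.00
2 -3.7 0.0 -1.0 0.00 0.067 0.00
2 -4.9 0.0 -1.1 0.00 0.090 0.00
2 -6.2 0.0 -1.1 0.00 0.113 0.00
3 -1.3 -0.0 -0.0 -0.00 0.022 0.00
3 -2.5 0.0 0.1 0.00 0.045 -0.00
3 -3.8 0.0 0.3 0.00 0.067 0.00
3 -5.0 0.0 0.6 -0.00 0.090 -0.00
3 -6.2 0.0 1.1 -0.00 0.112 -0.00
```

drive_tool(series="-0.6 0 -1 0 0.02 0 1; -1.3 0 -2 0 0.045 0 1; -2.1 0 -3 0 0.067 0 1; -3 0 -3.8 0 0.09 0 1; -4 0 -4.6 0 0.11 0 1")

```text
t: 6.45
tool_pos: [0.5322, -0.2291, 0.1972]
eef_rot: [-0.289, -3.014, -0.019]
contact_force: [-1.0, 4.0, -6.0]
grip_width: 0.392
grip_force: 25.0
```

drive_tool(series="-1 0 -0.8 0 0.022 0 1; -2 0 -1.5 0 0.045 0 1; -3.1 0 -2.1 0 0.068 0 1; -4.2 0 -2.6 0 0.09 0 1; -5.4 0 -3 0 0.113 0 1")

```text
t: 6.95
tool_pos: [0.5882, -0.2404, 0.2209]
eef_rot: [-0.279, -2.902, -0.034]
contact_force: [-3.9, 2.8, -4.1]
grip_width: 0.385
grip_force: 25.0
```

```bash
python3 - <<'E'
from h import *
s=st();R0=Ro.from_rotvec(s['eef_rot']);g=s['tool_pos']+R0.apply([0,0,.051])
v=Rs.inv().apply(g-HINGE);r=np.hypot(v[0],v[2]);a0=np.arctan2(v[2],-v[0]);print('r,a',r,a0,v)
R=down(YAW,.3375);row(tcp(L(119.3,1.87,1.6),R),R)
E
```

```text
t 6.95 p [ 0.5882 -0.2404  0.2209] F [-3.9  2.8 -4.1] w 0.385 gf 25.003785596927628 q [-0.18  0.57  0.72  1.45 -0.3   1.48  1.94]
r,a 0.11894345921654485 1.356797839946288 [-0.0253  0.0008  0.1162]
row [-6.5   0.1  -1.12] [ 0.002  0.11  -0.001]
```

Swinging as planned, with the load seen in the force. I'll continue to the stop.

drive_tool(series="-1.3 0 -0.4 0 0.022 0 1; -2.5 0 -0.8 0 0.045 0 1; -3.8 0 -1 0 0.067 0 1; -5.1 0 -1.1 0 0.09 0 1; -6.4 0 -1.1 0 0.113 0 1")

```text
t: 7.45
tool_pos: [0.6518, -0.2532, 0.2168]
eef_rot: [-0.269, -2.789, -0.048]
contact_force: [-4.8, 2.0, -6.5]
grip_width: 0.384
grip_force: 25.0
```

drive_tool(series="-1.3 0 0 0 0.022 0 1; -2.5 0 0.1 0 0.045 0 1; -3.4 0 0.2 0 0.06 0 1; -4.2 0 0.4 0 0.075 0 1; -5 0 0.6 0 0.09 0 1")

```text
t: 7.95
tool_pos: [0.6957, -0.2621, 0.194]
eef_rot: [-0.261, -2.698, -0.059]
contact_force: [-7.7, 1.8, -6.7]
grip_width: 0.388
grip_force: 25.0
```

```bash
python3 - <<'E'
from h import *
s=st();R0=Ro.from_rotvec(s['eef_rot']);g=s['tool_pos']+R0.apply([0,0,.051])
v=Rs.inv().apply(g-HINGE);r=np.hypot(v[0],v[2]);a0=np.arctan2(v[2],-v[0]);print('r,a',r,a0,v)
cv2.imwrite('pics/p4.png',np.hstack([cv2.resize(read_camera('side')[200:380,250:490],(400,300)),cv2.resize(read_camera('wrist'),(400,300))])[:,:,::-1])
E
```

```text
t 7.95 p [ 0.6957 -0.2621  0.194 ] F [-7.7  1.8 -6.7] w 0.388 gf 25.004238303517923 q [ 0.01  0.95  0.65  0.9  -0.39  1.84  1.9 ]
r,a 0.11888620805308979 2.2477610904677814 [ 0.0745 -0.0002  0.0927]
```

View pics/p4.png

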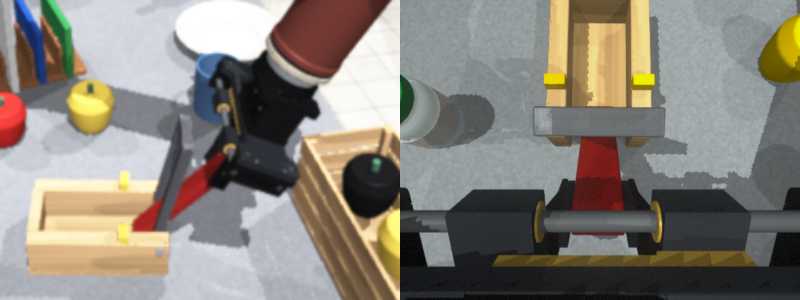

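The side crop shows the prop at (180,150) past upright, with the lever behind it still in the fingers at (215,165). I'll open, then withdraw straight up.

drive_tool(series="0 0 0 0 0 0 0; 0 0 0 0 0 0 0; 0 0 0 0 0 0 0; 0 0 0 0 0 0 0; 0 0 0 0 0 0 0")

```text
t: 8.55
tool_pos: [0.6969, -0.2624, 0.1969]
eef_rot: [-0.26, -2.705, -0.056]
contact_force: [1.5, -0.0, -1.0]
grip_width: 0.76
grip_force: 0.0
```

drive_tool(series="0 0 0 0 0 0 0; 0.8 0 -2 0 0 0 0; 2 0 -5 0 0 0 0; 3.5 0 -9 0 0 0 0; 5.5 0 -13 0 0 0 0")

```text
t: 9.05
tool_pos: [0.7001, -0.2635, 0.3372]
eef_rot: [-0.263, -2.704, -0.051]
contact_force: [-46.9, 24.7, 20.5]
grip_width: 0.998
grip_force: 0.0
```

```bash
python3 - <<'E'
from h import *
s=st()
ct,cs=get_calibration('top'),get_calibration('side');ims=read_camera('side')
print('prop top proj',[(a,proj(cs,L(150,a,-31)).round(1),proj(cs,L(150,a,31)).round(1)) for a in(1.6,1.72,1.8)])
cv2.imwrite('pics/p5.png',cv2.resize(ims[220:370,260:460],(800,600))[:,:,::-1])
y=.178;C=np.array([.419,.1826]);R=down(y-0,0)
row(np.array([.6,-.15,.42]),down(0));row(np.array([*C,.40]),R);row(np.array([*C,.264]),R)
E
```

```text
t 9.05 p [ 0.7001 -0.2635  0.3372] F [-46.9  24.7  20.5] w 0.998 gf 0.0 q [ 0.13  0.9   0.49  0.62 -0.28  2.09  1.82]
prop top proj [(1.6, array([349.2, 287.3]), array([347.8, 266.7])), (1.72, array([358.4, 287.9]), array([356.5, 267.3])), (1.8, array([364.4, 288.7]), array([362.1, 268.1]))]
row [14.21  9.22 -2.03] [ 0.034 -0.406 -0.188]
row [35.56 38.47  9.19] [ 0.07  -0.403 -0.364]
row [30.19 38.54 21.68] [ 0.07  -0.403 -0.364]
```

View pics/p5.png

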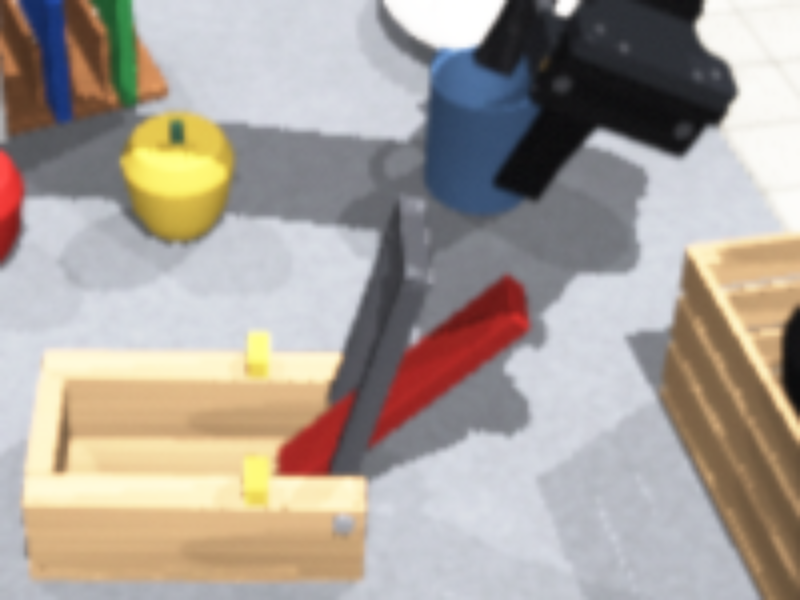

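The prop stands open: its near top corner is at about (366,289), matching the predicted (364,289) for 1.8 rad. The lever rests behind it and the arm is clear. Joint 6 is at its limit, so I tilt back now and head for the rack.

drive_tool(series="1 0.5 -0.2 0 -0.08 -0.03 0; 3 1.5 -0.5 0.01 -0.17 -0.07 0; 6 3 -1 0.02 -0.26 -0.11 0; 9 5 -1.5 0.03 -0.34 -0.15 0; 12 8 -2 0.034 -0.406 -0.19 0")

```text
t: 9.6
tool_pos: [0.6143, -0.1658, 0.406]
eef_rot: [-0.001, -3.128, -0.012]
contact_force: [0.3, 1.2, 1.5]
grip_width: 1.001
grip_force: 0.0
```

```bash
python3 - <<'E'
from h import *
s=st();y=.178;C=np.array([.419,.1826]);R=down(y-0,0)
row(np.array([.5,.05,.42]),R);row(np.array([*C,.40]),R);row(np.array([*C,.264]),R)
E
```

```text
t 9.6 p [ 0.6143 -0.1658  0.406 ] F [0.3 1.2 1.5] w 1.001 gf 0.0 q [-0.16  0.3   0.48  1.32 -0.14  1.57  1.87]
row [11.46 21.58 -1.08] [ 0.009 -0.012 -0.179]
row [19.54 34.82  1.13] [ 0.009 -0.012 -0.179]
row [19.36 34.71 14.73] [ 0.009 -0.012 -0.179]
```

drive_tool(series="2.4 4.3 0 0 0 -0.04 0; 4.8 8.6 0 0 0 -0.08 0; 7.2 12.9 0 0 -0.01 -0.12 0; 9.6 17.2 0 0 -0.01 -0.16 0; 12 21.5 0 0.01 -0.01 -0.18 0")

```text
t: 10.1
tool_pos: [0.4946, 0.0508, 0.4093]
eef_rot: [0.283, -3.124, -0.0]
contact_force: [1.0, 1.3, 0.2]
grip_width: 0.998
grip_force: 0.0
```

drive_tool(series="3 3.7 0 0 0 0 0; 5 8 0 0 0 0 0; 6 11 0 0 0 0 0; 6.6 12 0 0 0 0 0; 6.6 12 0 0 0 0 0")

```text
t: 10.6
tool_pos: [0.4089, 0.1569, 0.4096]
eef_rot: [0.286, -3.123, -0.0]
contact_force: [0.7, -0.5, 0.1]
grip_width: 0.998
grip_force: 0.0
```

```bash
python3 - <<'E'
from h import *
cw=get_calibration('wrist');s=st();im=read_camera('wrist');np.save('pics/w6.npy',im)
y=.178;C=np.array([.419,.1826]);R=down(y,0)
row(np.array([*C,.40]),R);row(np.array([*C,.264]),R)
for e in(-.08,.08):
  for t in (-.006,.006):
    X=np.array([C[0]+np.cos(y)*t-np.sin(y)*e,C[1]+np.sin(y)*t+np.cos(y)*e,.232]);print('pred',proj(cw,X).round())
cv2.imwrite('pics/p6.png',im[:,:,::-1])
E
```

```text
t 10.6 p [0.4089 0.1569 0.4096] F [ 0.7 -0.5  0.1] w 0.998 gf 0.0 q [-0.59 -0.14  0.11  1.75  0.01  1.54  1.27]
row [-1.39  2.5   0.94] [ 0.    -0.006  0.002]
row [-1.47  2.5  14.54] [ 0.    -0.006  0.002]
pred [239. 256.]
pred [240. 272.]
pred [456. 257.]
pred [454. 272.]
```

View pics/p6.png

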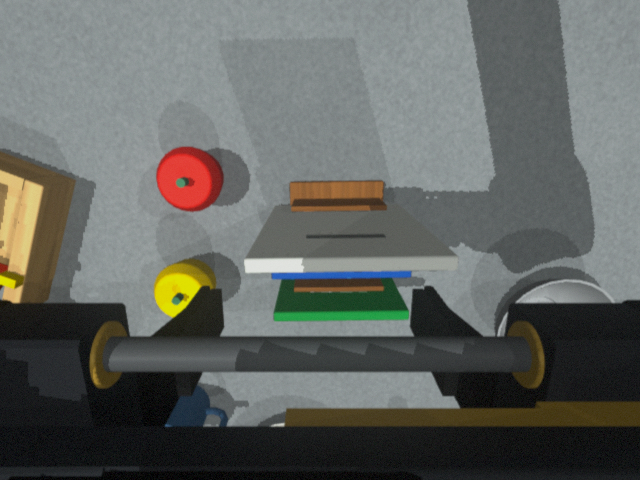

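The wrist view shows the white top face with corners near (246,259), (246,272), (456,256) and (456,270), matching the prediction within about 6 px. The jaws must close across the thickness, so the tool needs a quarter turn.

```bash
python3 - <<'E'
from h import *
cw=get_calibration('wrist');ct=get_calibration('top')
l=tri([(cw,(246,265.5)),(ct,(218.3,310.3))]);r=tri([(cw,(456,263.5)),(ct,(285.5,296.8))]);print(l,r)
d=(l[0]-r[0]);print('w',np.linalg.norm(d),'yaw',np.arctan2(d[1],d[0])-np.pi/2);C=(l[0]+r[0])/2;print(C)
for z in(.226,.232):
  a=plane(cw,(246,265.5),z);b=plane(cw,(456,263.5),z);d=b-a;print(z,(a+b)/2,np.linalg.norm(d),np.arctan2(d[1],d[0])-np.pi/2)
R=down(.176-np.pi/2)
P=np.array([.419,.184]);row(np.array([*P,.36]),R);row(np.array([*P,.264]),R)
E
```

```text
(array([0.3856, 0.1707, 0.4481]), [np.float64(49.0), np.float64(49.0)]) (array([0.392 , 0.1262, 0.4438]), [np.float64(60.6), np.float64(60.6)])
w 0.04510461060364409 yaw 0.14400254192958006
[0.3888 0.1485 0.446 ]
0.226 [0.4215 0.1846 0.226 ] 0.15968927578477293 0.1900261328115087
0.232 [0.4196 0.1837 0.232 ] 0.15622756063947926 0.19002613281150849
row [-1.44  2.64  4.94] [-0.004 -0.005  1.575]
row [-1.5   2.63 14.54] [-0.004 -0.005  1.575]
```

drive_tool(series="-0.3 0.5 0 0 0 0.15 0; -0.6 1 0 0 0 0.3 0; -0.9 1.6 0 0 0 0.45 0; -1.2 2.2 0 0 0 0.6 0; -1.4 2.6 0 0 0 0.75 0")

```text
t: 11.15
tool_pos: [0.4202, 0.1826, 0.4091]
eef_rot: [-0.896, -3.005, 0.005]
contact_force: [-0.2, 0.0, -0.3]
grip_width: 1.001
grip_force: 0.0
```

drive_tool(series="0 0 0 0 0 0.15 0; 0 0 0 0 0 0.3 0; 0 0 0 0 0 0.45 0; 0 0 0 0 0 0.6 0; 0 0 0 0 0 0.75 0")

```text
t: 11.65
tool_pos: [0.4202, 0.1821, 0.4091]
eef_rot: [-1.935, -2.469, 0.008]
contact_force: [0.1, 0.4, -0.2]
grip_width: 0.994
grip_force: 0.0
```

```bash
python3 - <<'E'
from h import *
st();R=down(.183-np.pi/2);P=np.array([.42,.184]);row(np.array([*P,.33]),R);row(np.array([*P,.263]),R)
E
```

```text
t 11.65 p [0.4202 0.1821 0.4091] F [ 0.1  0.4 -0.2] w 0.994 gf 0.0 q [-0.52 -0.09  0.02  1.71 -0.    1.54 -0.27]
row [0.18 0.08 7.91] [-0.007 -0.     0.058]
row [ 0.18  0.13 14.61] [-0.007 -0.     0.058]
```

drive_tool(series="0.2 0.1 2 0 0 0.058 0; 0.2 0.1 6 0 0 0.058 0; 0.2 0.1 10 0 0 0.058 0; 0.2 0.1 13 0 0 0.058 0; 0.2 0.1 14.6 0 0 0.058 0")

```text
t: 12.15
tool_pos: [0.4186, 0.1836, 0.2604]
eef_rot: [-1.998, -2.417, 0.013]
contact_force: [-0.1, -1.0, 0.7]
grip_width: 1.001
grip_force: 0.0
```

```bash
python3 - <<'E'
from h import *
st();R=down(.183-np.pi/2);P=np.array([.42,.184]);row(np.array([*P,.263]),R)
cv2.imwrite('pics/p7.png',np.hstack([cv2.resize(read_camera('side')[120:300,180:360],(400,400)),cv2.resize(read_camera('wrist'),(400,300))[0:300].repeat(1,0) if 0 else cv2.copyMakeBorder(cv2.resize(read_camera('wrist'),(400,300)),0,100,0,0,0)])[:,:,::-1])
E
```

```text
t 12.15 p [0.4186 0.1836 0.2604] F [-0.1 -1.   0.7] w 1.001 gf 0.0 q [-0.52 -0.03  0.01  1.95 -0.    1.23 -0.32]
row [ 0.01  0.15 -0.27] [-0.01   0.001  0.006]
```

View pics/p7.png

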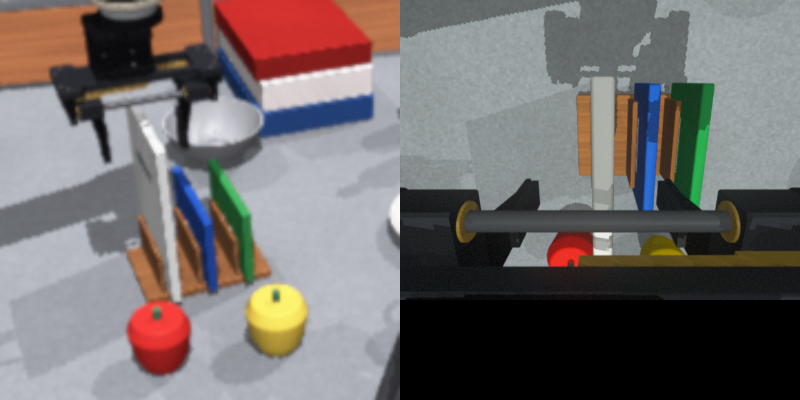

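The fingers straddle the white board's top edge, which is centred at x≈602 between the fingers in the wrist crop. Closing now.

drive_tool(series="0 0.1 -0.2 0 0 0 0.5; 0 0.1 -0.2 0 0 0 1; 0 0.1 -0.2 0 0 0 1; 0 0.1 -0.2 0 0 0 1; 0 0.1 -0.2 0 0 0 1", force=45)

```text
t: 12.75
tool_pos: [0.4195, 0.1865, 0.2656]
eef_rot: [-1.995, -2.421, 0.006]
contact_force: [-0.2, 0.6, -0.3]
grip_width: 0.632
grip_force: 0.0
```

drive_tool(series="0 0 0 0 0 0 1; 0 0 0 0 0 0 1; 0 0 0 0 0 0 1; 0 0 0 0 0 0 1; 0 0 0 0 0 0 1")

```text
t: 13.25
tool_pos: [0.4193, 0.1864, 0.2652]
eef_rot: [-1.995, -2.421, 0.007]
contact_force: [1.4, 0.6, -0.6]
grip_width: 0.17
grip_force: 0.0
```

drive_tool(series="0 0 0 0 0 0 1; 0 0 0 0 0 0 1; 0 0 -1 0 0 0 1; 0 0 -2 0 0 0 1; 0 0 -3 0 0 0 1")

```text
t: 13.75
tool_pos: [0.4195, 0.1864, 0.2962]
eef_rot: [-1.995, -2.421, 0.007]
contact_force: [0.3, -0.4, -3.4]
grip_width: 0.134
grip_force: 44.9
```

drive_tool(series="0 0 -2 0 0 0 1; 0 0 -4 0 0 0 1; 0 0 -6 0 0 0 1; 0 0 -8 0 0 0 1; 0 0 -9 0 0 0 1")

```text
t: 14.25
tool_pos: [0.4204, 0.1866, 0.3877]
eef_rot: [-1.995, -2.422, 0.003]
contact_force: [-1.0, 0.7, -2.2]
grip_width: 0.134
grip_force: 44.9
```

```bash
python3 - <<'E'
from h import *
s=st();cs=get_calibration('side');S_=read_camera('side');cw=get_calibration('wrist');W=read_camera('wrist')
R0=Ro.from_rotvec(s['eef_rot']);print(R0.as_matrix())
# board hanging: predict side-view corners for grasp depth h below top
for dep in(.010,.015,.020):
    for e in(-.08,.08):
        for bot in(0,.22):
            X=s['tool_pos']+R0.apply([e,0,.051-dep+bot]);print(dep,e,bot,proj(cs,X).round(1))
cv2.imwrite('pics/p8.png',np.hstack([cv2.resize(S_[60:260,180:380],(400,400)),cv2.copyMakeBorder(cv2.resize(W,(400,300)),0,100,0,0,0)])[:,:,::-1])
R=down(YAW-np.pi/2);
row(S(46,0,0)*[1,1,0]+[0,0,.40],R)
E
```

```text
t 14.25 p [0.4204 0.1866 0.3877] F [-1.   0.7 -2.2] w 0.134 gf 44.9425027849793 q [-0.52 -0.09  0.01  1.74 -0.    1.49 -0.32]
[[-0.1914  0.9815 -0.0043]
 [ 0.9815  0.1914  0.0007]
 [ 0.0015 -0.0041 -1.    ]]
0.01 -0.08 0 [246.2 145.2]
0.01 -0.08 0.22 [254.8 221.4]
0.01 0.08 0 [231.6 121.6]
0.01 0.08 0.22 [240.9 193.1]
0.015 -0.08 0 [246.  143.3]
0.015 -0.08 0.22 [254.7 219.8]
0.015 0.08 0 [231.4 119.8]
0.015 0.08 0.22 [240.7 191.6]
0.02 -0.08 0 [245.8 141.3]
0.02 -0.08 0.22 [254.5 218.3]
0.02 0.08 0 [231.2 118. ]
0.02 0.08 0.22 [240.5 190.2]
row [-44.81   7.3   -1.41] [-0.004 -0.001  0.383]
```

View pics/p8.png

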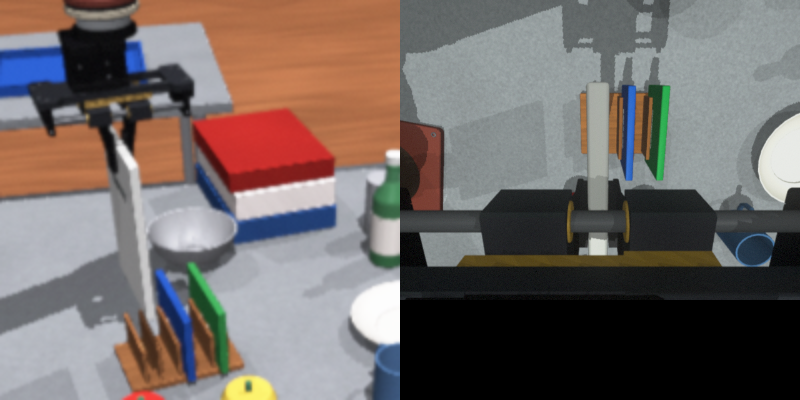

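The board hangs plumb in the jaws, clear of the fences, with its bottom near corner at side pixel ≈(256,225), so the bottom edge is at z ≈ 0.12. I'll carry it to just in front of the lips, then yaw it square.

```bash
python3 - <<'E'
from h import *
R=down(YAW-np.pi/2);row(S(5,0,0)*[1,1,0]+[0,0,.41],R)
E
```

```text
row [-43.28   3.5   -2.4 ] [-0.004 -0.001  0.383]
```

drive_tool(series="-2 0.2 -0.5 0 0 0.02 1; -5 0.4 -1.2 0 0 0.05 1; -9 0.7 -2 0 0 0.08 1; -13 1.1 -2.4 0 0 0.11 1; -17 1.4 -2.4 0 0 0.15 1")

```text
t: 14.85
tool_pos: [0.4667, 0.02, 0.4088]
eef_rot: [-2.173, -2.263, 0.008]
contact_force: [0.9, -0.0, -1.9]
grip_width: 0.135
grip_force: 44.9
```

```bash
python3 - <<'E'
from h import *
st();R=down(YAW-np.pi/2);row(S(5,0,0)*[1,1,0]+[0,0,.41],R)
E
```

```text
t 14.85 p [0.4667 0.02   0.4088] F [ 0.9 -0.  -1.9] w 0.135 gf 44.945694734633435 q [-0.36 -0.09  0.21  1.7   0.02  1.54 -0.11]
row [-25.41   6.08  -0.14] [-0.007  0.001  0.231]
```

drive_tool(series="-4 1 0 0 0 0.04 1; -8.5 2 0 0 0 0.08 1; -13 3 0 0 0 0.12 1; -17.5 4 0 0 0 0.16 1; -21.5 5 0 0 0 0.2 1")

```text
t: 15.35
tool_pos: [0.5251, -0.1935, 0.408]
eef_rot: [-2.39, -2.033, 0.011]
contact_force: [0.4, 0.7, -1.8]
grip_width: 0.136
grip_force: 44.9
```

```bash
python3 - <<'E'
from h import *
s=st()
# bottom centre of board 203 mm below grasp
def pose(x,z,t): # board bottom centre at stand x, z; lean t
    R=Rs*Ro.from_euler('y',t)*down(-np.pi/2);return S(x,0,z)+Rs.apply([np.sin(t)*.254,0,np.cos(t)*.254]),R
print('here');row(*pose(5,156,0))
for a in((44,130,.0),(45,100,.2),(45,75,.22),(46,66,.25)):print(a,pose(*a)[0]);row(*pose(*a))
E
```

```text
t 15.35 p [ 0.5251 -0.1935  0.408 ] F [ 0.4  0.7 -1.8] w 0.136 gf 44.943555662903236 q [-0.14  0.11  0.46  1.51 -0.05  1.53  0.16]
here
row [-3.54  1.86 -0.21] [-0.007  0.002  0.029]
(44, 130, 0.0) [ 0.5761 -0.2388  0.384 ]
row [-3.65  5.78  2.36] [-0.007  0.002  0.029]
(45, 100, 0.2) [ 0.6266 -0.2485  0.3489]
row [-3.79 10.95  5.83] [0.192 0.005 0.029]
(45, 75, 0.22) [ 0.6315 -0.2494  0.3229]
row [-3.8  11.47  8.43] [0.212 0.006 0.029]
(46, 66, 0.25) [ 0.6397 -0.251   0.3121]
row [-3.82 12.31  9.5 ] [0.242 0.006 0.029]
```

drive_tool(series="-2 1.5 0.3 0 0 0.01 1; -3.6 3.5 1.2 0 0 0.03 1; -3.65 5.8 2.4 0 0 0.03 1; -3.7 8.4 4 0.1 0 0.03 1; -3.8 11 5.8 0.19 0 0.03 1")

```text
t: 15.85
tool_pos: [0.6282, -0.2459, 0.3498]
eef_rot: [-2.3, -1.903, 0.195]
contact_force: [0.7, 0.2, -1.2]
grip_width: 0.13
grip_force: 44.9
```

```bash
cat >> h.py <<'E'
def pose(x,z,t):
    R=Rs*Ro.from_euler('y',t)*down(-np.pi/2);return S(x,0,z)+Rs.apply([np.sin(t)*.254,0,np.cos(t)*.254]),R
E
python3 - <<'E'
from h import *
s=st();cs=get_calibration('side');im=read_camera('side')
for a in((45,100,.2),(45,80,.25),(46,62,.25)):print(a);row(*pose(*a))
cr=im[130:370,260:500];cv2.imwrite('pics/p9.png',cv2.resize(cr,(600,600),interpolation=2)[:,:,::-1])
B=s['tool_pos'];R0=Ro.from_rotvec(s['eef_rot'])
for e in(-.08,.08):print('pred bottom',proj(cs,B+R0.apply([e,0,.254])),'pred top',proj(cs,B+R0.apply([e,0,.034])))
E
```

```text
t 15.85 p [ 0.6282 -0.2459  0.3498] F [ 0.7  0.2 -1.2] w 0.13 gf 44.940076179482276 q [-0.01  0.53  0.49  1.16 -0.19  1.71  0.26]
(45, 100, 0.2)
row [-0.49 -0.73 -1.09] [-0.02   0.007  0.004]
(45, 80, 0.25)
row [-0.48  0.97  0.87] [0.03  0.007 0.004]
(46, 62, 0.25)
row [-0.47  1.46  2.6 ] [0.03  0.007 0.004]
pred bottom [334.8363 341.7438] pred top [361.4669 257.5328]
pred bottom [333.2247 287.4091] pred top [355.7553 207.5807]
```

View pics/p9.png

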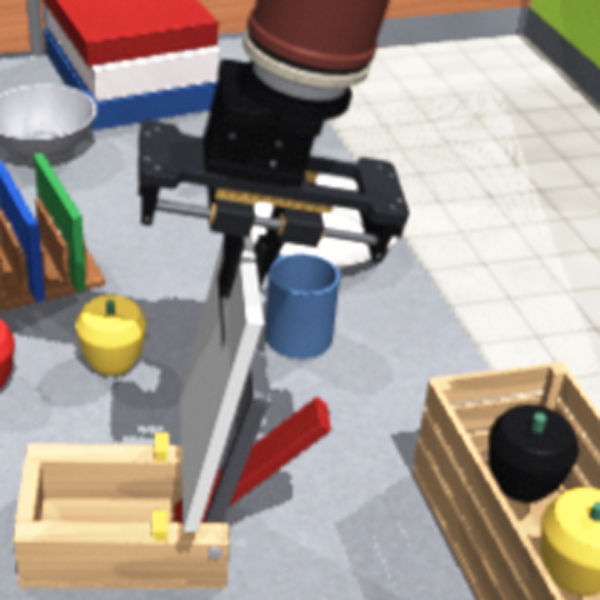

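The bottom near corner is seen at (336,342), against a predicted (335,342). The board leans in front of the prop and behind the lip, as planned. Lowering gently now.

drive_tool(series="-0.3 0.6 0.8 0.02 0 0 1; -0.45 1.1 1.6 0.03 0.005 0 1; -0.45 1.4 2.1 0.03 0.005 0 1; -0.45 1.4 2.3 0.03 0.005 0 1; -0.45 1.4 2.4 0.03 0.005 0 1")

```text
t: 16.4
tool_pos: [0.6354, -0.2515, 0.3261]
eef_rot: [-2.282, -1.888, 0.21]
contact_force: [-0.1, -0.6, -2.3]
grip_width: 0.131
grip_force: 44.9
```

```bash
python3 - <<'E'
from h import *
s=st();row(*pose(46,62,.25))
E
```

```text
t 16.4 p [ 0.6354 -0.2515  0.3261] F [-0.1 -0.6 -2.3] w 0.131 gf 44.9423740459315 q [ 0.01  0.57  0.49  1.15 -0.2   1.7   0.27]
row [0.13 0.8  1.66] [ 0.027 -0.     0.001]
```

drive_tool(series="0 0.2 0.4 0.01 0 0 1; 0 0.4 0.8 0.02 0 0 1; 0 0.6 1.2 0.025 0 0 1; 0 0.7 1.4 0.025 0 0 1; 0 0.7 1.5 0.025 0 0 1")

```text
t: 16.9
tool_pos: [0.6398, -0.2519, 0.3086]
eef_rot: [-2.264, -1.875, 0.236]
contact_force: [1.6, 0.5, 8.2]
grip_width: 0.134
grip_force: 45.0
```

```bash
python3 - <<'E'
from h import *
s=st();row(*pose(46,62,.25))
E
```

```text
t 16.9 p [ 0.6398 -0.2519  0.3086] F [1.6 0.5 8.2] w 0.134 gf 45.00965426638004 q [ 0.02  0.6   0.48  1.14 -0.2   1.7   0.27]
row [ 0.09 -0.01  0.05] [-0.     0.     0.002]
```

It touches down with +8 N at exactly the computed place. I'll lean it the last bit onto the prop, ease the pressure, and open.

drive_tool(series="0 0.3 -0.05 0.012 0 0 1; 0 0.6 -0.1 0.024 0 0 1; 0 0.9 -0.1 0.036 0 0 1; 0 1.2 -0.1 0.048 0 0 1; 0 1.2 -0.1 0.048 0 0 1")

```text
t: 17.4
tool_pos: [0.6518, -0.2543, 0.3057]
eef_rot: [-2.232, -1.848, 0.279]
contact_force: [0.4, -0.0, 3.6]
grip_width: 0.133
grip_force: 45.0
```

drive_tool(series="0 0 0 0 0 0 0.7; 0 0 0 0 0 0 0.5; 0 0 0 0 0 0 0.3; 0 0 0 0 0 0 0; 0 0 0 0 0 0 0")

```text
t: 17.9
tool_pos: [0.651, -0.2542, 0.3056]
eef_rot: [-2.232, -1.847, 0.278]
contact_force: [-0.4, -0.6, 0.2]
grip_width: 0.508
grip_force: 0.0
```

```bash
python3 - <<'E'
from h import *
s=st();im=read_camera('side');np.save('pics/s10.npy',im);row(*pose(46,62,.31))
cs=get_calibration('side')
for t in(.23,.31):
  for e in(-80,80):print(t,e,[proj(cs,S(46+np.sin(t)*h,e,62+np.cos(t)*h)).round(1) for h in(0,220)])
cv2.imwrite('pics/p10.png',cv2.resize(im[150:370,260:480],(600,600),interpolation=2)[:,:,::-1])
E
```

```text
t 17.9 p [ 0.651  -0.2542  0.3056] F [-0.4 -0.6  0.2] w 0.508 gf 0.0 q [ 0.04  0.66  0.48  1.06 -0.21  1.77  0.27]
row [0.1  0.34 0.08] [0.011 0.    0.002]
0.23 -80 [array([334.4, 355.1]), array([364. , 276.4])]
0.23 80 [array([333.1, 300. ]), array([358.3, 224.7])]
0.31 -80 [array([334.4, 355.1]), array([373.5, 278.3])]
0.31 80 [array([333.1, 300. ]), array([366.4, 226.5])]
```

View pics/p10.png

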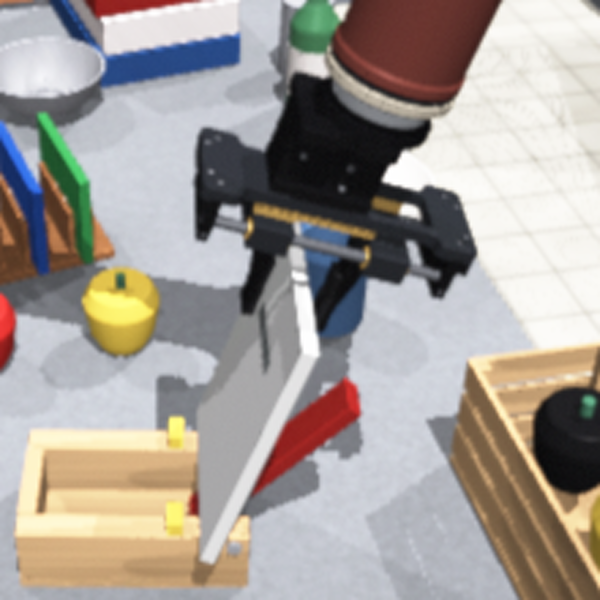

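Bottom near corner (335,355) and top near corner (374,279) match the prediction for a 0.31 rad lean; the board rests on the prop and the fingers are off. Withdrawing along the board.

drive_tool(series="0 0 0 0 0 0 0; 0 0 -1 0 0 0 0; 0 0 -3 0 0 0 0; 0 0 -5 0 0 0 0; 0 0 -6.5 0 0 0 0")

```text
t: 18.45
tool_pos: [0.6703, -0.2579, 0.3699]
eef_rot: [-2.234, -1.849, 0.278]
contact_force: [-0.3, -0.5, 0.5]
grip_width: 0.97
grip_force: 0.0
```

drive_tool(series="0 0 -0.5 0 0 0 0; 0 0 -1.5 -0.03 0 0 0; 0 -0.5 -3 -0.06 0 0 0; 0 -1 -4 -0.1 0 0 0; 0 -1 -4 -0.1 0 0 0")

```text
t: 18.95
tool_pos: [0.6714, -0.2587, 0.4131]
eef_rot: [-2.303, -1.904, 0.184]
contact_force: [0.2, 0.1, 0.6]
grip_width: 1.001
grip_force: 0.0
```

```bash
python3 - <<'E'
from h import *
from rig import order
s=st();im=read_camera('side');T=read_camera('top');cs=get_calibration('side')
m=mask(im,(0,0,140),(180,45,255),(325,200,385,362));c=max(cv2.findContours(m,0,2)[0],key=cv2.contourArea);print(cv2.approxPolyDP(c,3,True)[:,0].tolist())
p0=np.load('pics/s10.npy');d=cv2.absdiff(im,p0)[225:360,325:380].mean();print('diff',d)
T0=np.load('pics/top0.npy')
for n,roi,lo,hi in(('yp',(300,230,350,270),(22,120,60),(35,255,255)),('rp',(305,285,350,325),(0,150,60),(8,255,255)),('g',(215,245,290,280),(45,80,40),(85,255,255)),('b',(215,270,295,295),(105,120,40),(125,255,255)),('jar',(480,225,525,270),(45,80,40),(85,255,255)),('mug',(295,150,345,195),(100,80,30),(125,255,255))):
    f=lambda I:max(blobs(mask(I,lo,hi,roi))[0],key=lambda b:b[1][4])[0]
    try: print(n,f(T0),f(T))
    except Exception as e: print(n,e)
E
```

```text
t 18.95 p [ 0.6714 -0.2587  0.4131] F [0.2 0.1 0.6] w 1.001 gf 0.0 q [ 0.07  0.64  0.49  0.86 -0.24  1.88  0.26]
[[384, 200], [363, 201], [356, 221], [365, 235], [358, 245], [361, 234], [353, 224], [354, 200], [325, 200], [325, 246], [356, 247], [333, 299], [325, 299], [333, 309], [336, 356], [375, 283], [384, 280], [384, 274], [375, 272], [369, 233], [384, 231]]
diff 26.87057239057239
yp [324.9 250.6] [324.9 250.7]
rp [328.2 302.8] [328.2 302.9]
g [251.4 262.7] [251.7 263. ]
b [255.5 281.7] [256.  281.7]
jar [502.4 248.9] [505.  250.2]
mug [320.5 174.2] [320.5 174.2]
```

```bash
python3 -c "
from rig import order
print(order.sign_off())"
```

```text
the job is handed in; nothing more can be done
None
```

The prop is open on its stop and the white board leans on it at about 0.31 rad, square and centred; the bystanders I checked (all but the bowl) were in place, and the job was handed in at about 19 s, verdict not shown. On one retreat joint 6 touched its 2.09 rad limit.

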